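# Set up the reflector for a condition photograph

## Task

Stand the small squat gilding pot upright and centred on top of the narrow wooden post and let go of it. Then raise the white hinged reflector flap by its handle until it lines up with the dark index pointer on its stand, and finish while holding it there: it falls shut if let go, so do not release it. Do not shift the pointer, and leave the tape measure, the jar and the sanding block alone.

Things in the scene. Friction and masses are not known exactly. Their poses are not given: they have to be found in the camera images.
- pot: the gilding pot: squat closed round pot, 58 mm diameter, 50 mm high, 0.09 kg, standing upright loose on the worktop. Origin: centre of its underside, z up. Grasp it round the body from above.
- post_top (a point): centre of the flat round top (36 mm diameter) of the narrow turned wooden post, 70 mm above the worktop. The post is fixed; its waist is 22 mm thick and its foot 64 mm in diameter.
- stand: the fixed stand of the flap: plywood base board 200 (along the hinge) x 145 x 12 mm, from 20 mm left of the hinge line to 125 mm right of it, with hinge blocks, two small rests under the flap and an aluminium quadrant arc with tick marks on its far side. Origin: on the worktop under the middle of the hinge line; x along the hinge line, away from the robot, z up.
- reflector: the white flap, 160 (along the hinge) x 120 x 6 mm (edge strips 10 mm), 0.22 kg. Origin: middle of the hinge line, 50 mm above the worktop; x along the level hinge, away from the robot. It reaches along its own -y to 130 mm. It starts level, pointing to the robot's right, and rises over to the left (a turn about -x), stop at 1.5 rad. It falls unless held; 1 to 1.5 N up at the handle carries it.
- reflector_handle (a point): middle of the handle: a round wooden rod, 12 mm diameter, parallel to the hinge, sticking out 60 mm from the flap's edge nearest the robot, with a 16 mm button at its end; 25 mm of clear rod to either side of this point. At (-110, -120, 0) mm in the flap's frame; axes as the flap's. The base board ends 10 mm short of it, so below it is the worktop. The rod may turn in the fingers.
- pointer: the index pointer that marks the wanted angle: a thin dark steel arm beyond the far edge of the flap, turning stiffly about the same hinge line. Origin: middle of the hinge line, axes as the flap's; the arm reaches along its own -y to 160 mm, in the plane 100 mm farther from the robot than the origin. It stands 0.6 to 1.25 rad above level; the flap is in line when both have the same angle.
- pointer_tip (a point): the tip of the index pointer, a 10 mm disc 155 mm from the hinge line.
- tape_measure: bystander: pocket tape measure, 35 x 70 x 60 mm, standing on the worktop near the picture frame. Origin: centre of its underside.
- jar: bystander: tall capped spice jar, 45 mm diameter, 105 mm high, standing to the left between the picture frame and the gouge tray. Origin: centre of its underside.
- sanding_block: bystander: flat brown sanding block, 65 x 101 x 32 mm, lying to the left beside the gouge tray. Origin: centre of its underside.
Not all that is in view belongs to the job. What is shaped like the part that bears post_top but yellow is not meant.

How it is judged:
On the way, in this order (a step that is already met when the one before it is completed fails the run):
1. the pot stands upright on the post, let go (horizontal distance between pot and post_top below 0.012 m and z of pot in the frame of post_top between -0.004 and 0.004 m and angle between pot's own z axis and vertical below 0.1 rad and linear speed of pot below 0.02 m/s and contact force between the fingers and pot below 0.05 N), for 0.3 s.
2. the flap is held in line with the pointer (angle between the y axis of reflector and the y axis of pointer, either way round below 0.07 rad and contact force between the fingers and reflector above 0.3 N), for 0.2 s.
At the end, for the whole second after the job is handed in: The fingers hold the reflector flap still (contact over 0.3 N, turning slower than 0.1 rad/s) within 0.07 rad of the pointer, while the pot stands by itself on the post, upright within 0.1 rad and centred within 12 mm, all through the last second (all of step 2 and angular speed of reflector below 0.1 rad/s and horizontal distance between pot and post_top below 0.012 m and z of pot in the frame of post_top between -0.004 and 0.004 m and angle between pot's own z axis and vertical below 0.1 rad and contact force between anything else and pot above 0.2 N and contact force between the arm and pot below 0.05 N); the arm keeps its last pose, push and grip.
It fails at once if the pointer was shifted (distance of pointer_tip from where it was at the start of the episode above 0.01 m).
It fails at once if the tape measure was disturbed (distance of tape_measure from where it was at the start of the episode above 0.03 m).
It fails at once if the jar was disturbed (distance of jar from where it was at the start of the episode above 0.03 m).
It fails at once if the sanding block was disturbed (distance of sanding_block from where it was at the start of the episode above 0.03 m).
It also fails if it takes over 58 s, if anything falls off the work surface, if the arm or the gripper's body presses on something with over 40 N, if the wrist force passes 120 N, or if a joint passes its speed limit or range.

## Robot

A 7-joint arm with a two-finger parallel gripper is mounted at the origin on the work surface; the furniture and walls round the work are solid. World frame = base frame: x ahead of the robot, y to its left, z up, the work surface at z = 0. Lengths are in m, angles in rad, forces in N, time in s.
With the tool pointing down it reaches from about 0.35 to 0.9 m from the base axis. Payload 8.1 kg.
Tool frame: the origin (TCP) lies on the centre line of the jaws, within the pads' length; the fingertips stand 19 mm ahead of it and the grasp point (between the pads) is the TCP; z points along the fingers, y is the direction in which the jaws open and shut (so a half turn about z gives the same grasp; the last joint's range is limited). The gripper opens to 92 mm and grips with 3 to 60 N. Pads are 19 mm wide; open, the fingers measure 130 mm over their backs; the gripper's body (75 mm by 190 mm) begins 47 mm behind the grasp point.
Start: joints at [1.081, 0.434, 0.025, 1.573, -0.012, 1.134, -0.075], TCP at [0.236, -0.579, 0.246] pointing down, gripper open.
Joint ranges: [-2.62, 2.62], [-0.44, 2.09], [-1.27, 1.32], [0.08, 2.57], [-1.32, 4.46], [0.12, 2], [-2.74, 2.74]. Speed limits (rad/s): [2.22, 2.22, 3.01, 3.01, 3.14, 3.14, 3.14].

## Interface

Orientations are given as a rotation vector (axis times angle).
In Python, from cell import monitor, imaging, workorder, outline_of gives the robot as it stands.
- The arm moves only by the tool move_arm, never from a script. Its argument "series" is a list of rows, each a list of 6 numbers: the shift along the world's x, y, z in cm, then the turn, a rotation vector about the world's x, y, z in degrees. A call has 1 to 8 rows; each row shifts and turns the commanded pose from where the row before left it; what a row does not reach is not made up. A row lasts 1/10 s, in which the tool goes at most 50 mm and 8.59 degrees, less where a joint would pass 70% of its speed; a pose out of reach is approached as far as the arm can. A call with a gripper value outside its range is refused whole. "grip" is the opening, from 0 (shut) to 1 (fully open), set as the call begins (left out, the last holds). The fingers move at their own pace and stop on an object; "force" is the grip in N (left out, the last holds). Time passes only in rows, so rows that do not move let the fingers close. It gives the time, the measured TCP pose, the force and the opening at its end, in the units of the state.
- monitor.observe(): the state, without advancing time (a new reading comes with each control period).
- imaging.get_image(name): name is "side" or "top"; returns a dict with "color" (400x640x3 uint8, red, green, blue), "fx", "fy", "cx", "cy" (pixels), "rvec" (rotation vector, rad) and "tvec" (3), from world to camera coordinates, as OpenCV has them. Camera axes: x right, y down, z forward; pixel columns grow to the right and rows downward; lengths in m; the calibration is good to about 2 mm. A picture is of the moment at which its call begins. There is no depth.
- workorder.sign_off(): hands the job in, once; it reports no verdict.
Trained networks look in the newest picture that a camera, given by its name, has taken for a name from the list of things; names that differ only in an ending like _2 or _b are one class to them, and where a whole thing is asked for, a point or a joint stands for the part that bears it (a point fixed in the world has none). Each returns a list of dicts, best first, with "p" (0 to 1); they miss things now and then, are a little off and sometimes report something else, mostly with a low value. They report only what shows in the picture. A call takes as long as a camera call. They do not tell look-alikes from the thing itself.
- outline_of(camera, thing): "mask" (400x640 bool, what is visible of it) and "rect" ([left, top, width, height] in pixels, round what is visible of it).
The state is a dict: "clock": time; "joints": joint angles; "dq": joint speeds; "joint_efforts": joint torques, N m; "position": TCP position; "ee_rot": TCP orientation; "force": force on the tool from outside, world axes, zero at the start; "ft_torque": the same for the moment, N m; "width": opening from 0.0 (shut) to 1.0 (fully open).
Only numpy, scipy, OpenCV 4.12 (cv2) and the standard library are available. Lean on these libraries where they do the work, as an engineer would, in place of code of your own. Each camera call takes 0.05 s, during which the arm holds its last target. There are 200 camera calls.

## Working session

There is one attempt and no reset: what is moved stays moved. The work goes in short steps, Python scripts to look and compute and a tool call to move; the robot and the scene stay as the last step left them, time stands still between calls to the robot, and variables do not carry over. Pictures are saved under pics/ and viewed, about 8 in all and at most 12, crops included, and the job is handed in when it is done.

Besides the shell and the picture viewer there is one more tool, called after ">>>" in YAML: its name, and indented under it one key for each argument. move_arm: Moves the arm, as the interface text tells. Its arguments: {"type":"object","properties":{"series":{"type":"array"},"grip":{"type":"number"},"force":{"type":"number"}},"required":["series"]}

```bash
ls; mkdir -p pics
cat > h.py <<'E'
import numpy as np, cv2
from cell import monitor, imaging, workorder, outline_of
def cam(n):
    d=imaging.get_image(n); R=cv2.Rodrigues(np.array(d["rvec"],float))[0]; t=np.array(d["tvec"],float).ravel()
    d["R"]=R; d["t"]=t; d["C"]=-R.T@t; return d
def ray(d,u,v): return d["R"].T@np.array([(u-d["cx"])/d["fx"],(v-d["cy"])/d["fy"],1.])
def onz(d,u,v,z):
    r=ray(d,u,v); return d["C"]+r*(z-d["C"][2])/r[2]
def proj(d,p):
    c=np.atleast_2d(p)@d["R"].T+d["t"]; return np.c_[d["fx"]*c[:,0]/c[:,2]+d["cx"],d["fy"]*c[:,1]/c[:,2]+d["cy"]]
def tri(d1,p1,d2,p2):
    A=[];b=[]
    r1=ray(d1,*p1);r2=ray(d2,*p2)
    s=np.linalg.lstsq(np.c_[r1,-r2],d2["C"]-d1["C"],rcond=None)[0]
    a=d1["C"]+s[0]*r1;c=d2["C"]+s[1]*r2
    return (a+c)/2,np.linalg.norm(a-c)
E
python3 - <<'E'
from h import *
print(monitor.observe())
for n in("top","side"):
    d=cam(n); cv2.imwrite(f"pics/{n}0.png",d["color"][:,:,::-1]); print(n,d["C"].round(3),d["fx"])
    for t in["pot","post_top","stand","reflector","reflector_handle","pointer","pointer_tip","tape_measure","jar","sanding_block"]:
        try:
            for o in outline_of(n,t)[:3]:
                m=o["mask"]; ys,xs=np.nonzero(m); print(t,round(o["p"],2),o["rect"],xs.mean().round(1),ys.mean().round(1),len(xs))
        except Exception as e: print(t,e)
E
```

```text
pics
{'clock': 0.0, 'joints': array([ 1.08140956,  0.43521213,  0.0249673 ,  1.5741091 , -0.01161414,
        1.13402794, -0.075098  ]), 'dq': array([-2.41250827e-05, -2.22735422e-03, -1.96062617e-03,  4.67128148e-04,
        3.96425007e-05, -1.43012901e-05, -6.23598211e-04]), 'joint_efforts': array([-1.19675979e-04, -6.67857742e+01,  9.85009633e-01, -3.14470267e+01,
       -6.05486124e-02,  4.29307984e-02,  2.28615331e-04]), 'position': array([ 0.23552566, -0.57838383,  0.244947  ]), 'ee_rot': array([-3.08152463e+00, -6.03378964e-01,  6.85440816e-04]), 'force': array([ 0.58900371, -0.13796333, -0.55261544]), 'ft_torque': array([ 0.00505753, -0.03355518,  0.01096068]), 'width': 0.9983541622648202}
top [0.324 0.055 1.425] 501.1093806637638
pot 0.69 [300.9, 246.5, 25.0, 21.3] 312.7 257.3 374
post_top 0.91 [435.4, 154.4, 25.9, 23.6] 448.0 167.6 392
post_top 0.84 [347.6, 195.7, 23.3, 25.9] 358.5 206.4 376
stand 0.94 [402.2, 166.9, 58.2, 106.0] 428.8 220.7 4169
reflector 0.76 [408.9, 189.2, 46.9, 86.0] 434.2 221.7 2762
reflector_handle 0.57 [407.9, 191.2, 48.6, 80.0] 435.1 221.5 2566
poin
[... 381 characters left out ...]
st_top 0.62 [294.7, 159.0, 13.8, 28.1] 302.6 171.9 189
stand 0.77 [310.4, 134.4, 72.8, 61.3] 341.0 179.3 1603
reflector 0.86 [320.3, 165.6, 63.6, 16.9] 345.2 174.3 667
reflector_handle 0.9 [318.9, 163.6, 68.7, 21.2] 345.0 174.2 631
reflector_handle 0.39 [311.4, 133.6, 74.0, 64.4] 340.9 179.3 1626
pointer 0.57 [314.2, 140.2, 2.7, 4.0] 315.0 139.5 2
pointer_tip 0.54 [313.8, 178.8, -1.2, 0.4] 311.5 178.0 6
pointer_tip 0.5 [270.8, 277.9, 53.0, 34.5] 295.6 294.3 1347
pointer_tip 0.2 [318.3, 163.1, 58.3, 19.5] 343.5 174.4 577
tape_measure 0.77 [361.5, 191.3, 11.1, 21.4] 368.7 203.0 234
jar 0.87 [331.0, 248.2, 18.8, 45.5] 339.6 268.5 944
sanding_block 0.69 [330.4, 247.3, 19.1, 43.2] 339.6 268.6 859
```

Run:
```python
from h import *
a=cv2.imread("pics/top0.png")[130:300,160:480]; cv2.imwrite("pics/top0c.png",cv2.resize(a,None,fx=2.5,fy=2.5,interpolation=3))
a=cv2.imread("pics/side0.png")[110:320,240:420]; cv2.imwrite("pics/side0c.png",cv2.resize(a,None,fx=2.8,fy=2.8,interpolation=3))
```

```text
(no output)
```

View pics/top0c.png

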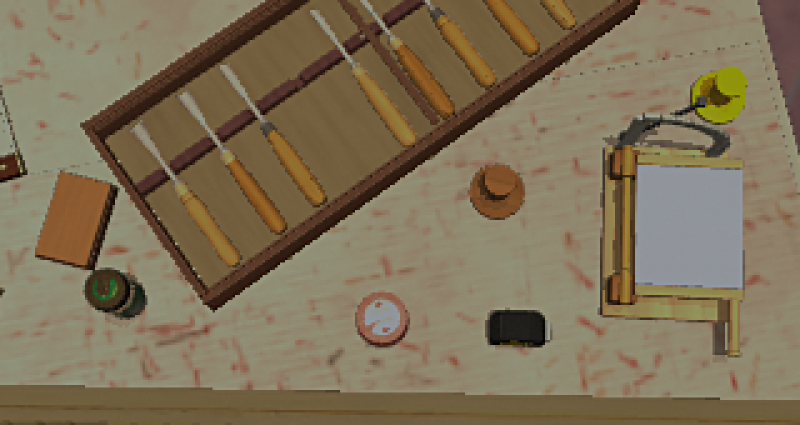

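View pics/side0c.png

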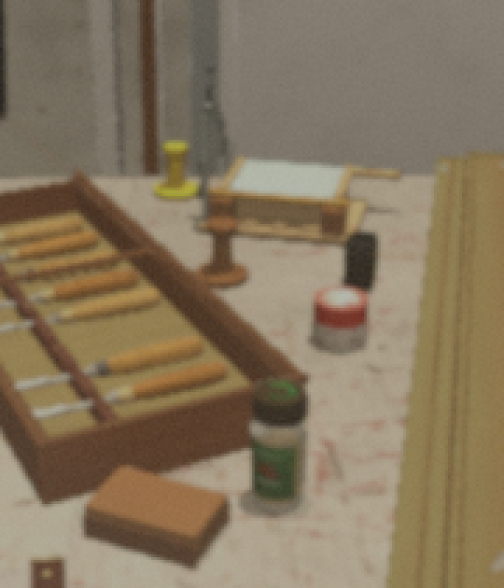

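View pics/top0.png

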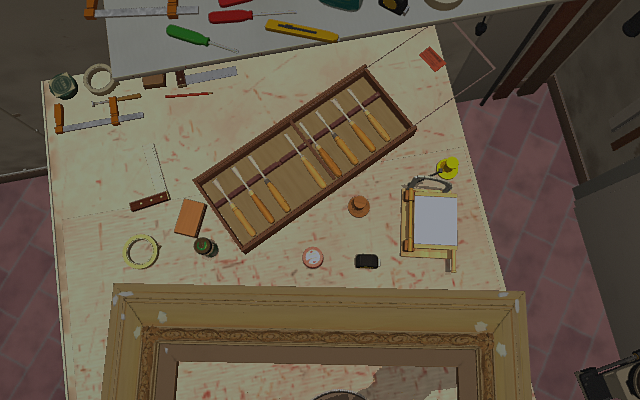

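Run:
```python
from h import *
T=cam("top");S=cam("side")
print("potT",onz(T,312.8,256.4,.05),"postT",onz(T,359.2,202.4,.07), "post foot",onz(T,358.7,206.8,.005))
def cen(c,t,k=0):
    r=outline_of(c,t); return [o["rect"] for o in r]
# pot side: white/red top; rect approx in side 352..371 x 207..236
print("pot tri",tri(T,(312.8,256.4),S,(361.5,214)))
for nm,a in (("edge far",(454.0,163+31.5)),):pass
f=lambda u,v:(160+u/2.5,130+v/2.5)
for nm,p,z in (("rod near end",f(735,355),.05),("rod start",f(733,292),.05),("flap TL",f(634,153),.053),("flap TR",f(743,163),.053),("flap BR",f(743,298),.053),("flap BL",f(634,290),.053),("board BL",f(600,316),.012),("board TL",f(604,148),.012)):
    print(nm,onz(T,*p,z).round(4))
a=T["color"][155:195,395:475][:,:,::-1]; b=S["color"][125:205,285:365][:,:,::-1]
a=cv2.resize(a,(780,390),interpolation=cv2.INTER_CUBIC)
b=cv2.resize(b,(500,500),interpolation=cv2.INTER_CUBIC)
cv2.imwrite("pics/ptr_a.png",cv2.convertScaleAbs(a,alpha=1.4)); cv2.imwrite("pics/ptr_b.png",cv2.convertScaleAbs(b,alpha=1.4))
```

```text
potT [0.47190044 0.10355303 0.05      ] postT [ 0.62738118 -0.01462322  0.07      ] post foot [ 0.6288087  -0.01718649  0.005     ]
pot tri (array([0.47246388, 0.10350276, 0.05384544]), np.float64(0.0019508596120326482))
rod near end [ 0.4547 -0.2839  0.05  ]
rod start [ 0.5237 -0.281   0.05  ]
flap TL [ 0.6736 -0.1669  0.053 ]
flap TR [ 0.6701 -0.2898  0.053 ]
flap BR [ 0.5174 -0.2913  0.053 ]
flap BL [ 0.5183 -0.1713  0.053 ]
board BL [ 0.4921 -0.1406  0.012 ]
board TL [ 0.6877 -0.1385  0.012 ]
```

View pics/ptr_a.png

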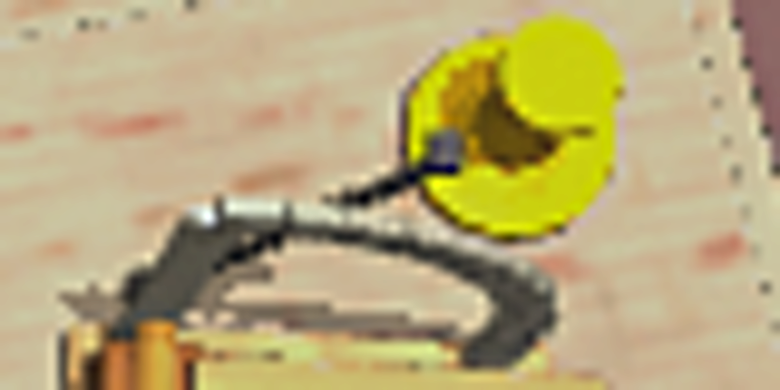

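View pics/ptr_b.png

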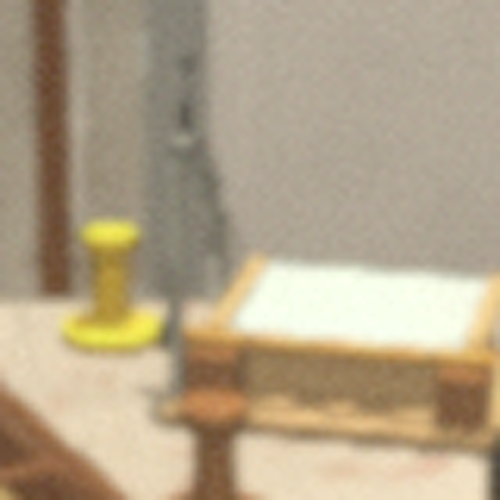

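Run:
```python
from h import *
T=cam("top");S=cam("side")
print("tip tri",tri(T,(440.6,170.4),S,(314.9,135.4)))
# circles of 155 mm: project for angle hypotheses
for cx in(.590,.595):
  for a in np.arange(.6,1.26,.05):
    p=np.array([cx+.1,-.162-.155*np.cos(a),.05+.155*np.sin(a)])
    print(cx,round(a,2),proj(T,p).round(1),proj(S,p).round(1))
# post tri: side top centre
print("post tri",tri(T,(359.2,202.4),S,(240+221/2.8,110+222/2.8)))
for o in outline_of("side","reflector_handle")[:1]:
    print(o["rect"])
print("rod expected side",proj(S,[[.483,-.282,.05],[.455,-.283,.05]]))
print(proj(T,[[.472,.1035,.05],[.627,-.0146,.07],[.483,-.282,.05]]),proj(S,[[.472,.1035,.05],[.627,-.0146,.07]]))
```

```text
tip tri (array([ 0.69727698, -0.21212409,  0.191043  ]), np.float64(0.0010144404103807018))
0.59 0.6 [[465.4 180.7]] [[321.9 144. ]]
0.59 0.65 [[464.3 179.9]] [[321.6 142.7]]
0.59 0.7 [[463.1 179.2]] [[321.3 141.5]]
0.59 0.75 [[461.7 178.5]] [[321.  140.4]]
0.59 0.8 [[460.2 177.8]] [[320.7 139.3]]
0.59 0.85 [[458.5 177.2]] [[320.3 138.4]]
0.59 0.9 [[456.7 176.5]] [[319.9 137.5]]
0.59 0.95 [[454.8 175.9]] [[319.5 136.7]]
0.59 1.0 [[452.7 175.3]] [[319.1 136. ]]
0.59 1.05 [[450.5 174.7]] [[318.6 135.4]]
0.59 1.1 [[448.2 174.1]] [[318.1 134.8]]
0.59 1.15 [[445.8 173.6]] [[317.7 134.4]]
0.59 1.2 [[443.2 173.1]] [[317.2 134.1]]
0.59 1.25 [[440.6 172.7]] [[316.6 133.9]]
0.595 0.6 [[465.4 178.8]] [[320.6 143.9]]
0.595 0.65 [[464.3 178.1]] [[320.3 142.6]]
0.595 0.7 [[463.1 177.4]] [[320.  141.4]]
0.595 0.75 [[461.7 176.7]] [[319.7 140.3]]
0.595 0.8 [[460.2 176. ]] [[319.3 139.2]]
0.595 0.85 [[458.5 175.3]] [[319.  138.3]]
0.595 0.9 [[456.7 174.7]] [[318.6 137.4]]
0.595 0.95 [[454.8 174. ]] [[318.2 136.6]]
0.595 1.0 [[452.7 173.4]] [[317.7 135.9]]
0.595 1.05 [[450.5 172.8]] [[317.3 135.3]]
0.595 1.1 [[448.2 172.3]] [[316.8 134.8]]
0.595 1.15 [[445.8 171.7]] [[316.3 134.3]]
0.595 1.2 [[443.3 171.2]] [[315.8 134. ]]
0.595 1.25 [[440.6 170.8]] [[315.3 133.8]]
post tri (array([ 0.62969614, -0.01442942,  0.06833685]), np.float64(0.0038380300931185733))
[318.6, 163.6, 64.9, 18.4]
rod expected side [[375.14551226 171.18074322]
 [382.69783529 171.7325123 ]]
[[312.82188768 256.36507314]
 [359.18446997 202.5335628 ]
 [453.40985865 261.58276999]] [[361.93494023 215.25976339]
 [320.32880732 189.00392434]]
```

>>> move_arm:
  series:
    - [1.4, 4, 0, 0, 0, -2.8]
    - [1.4, 4, 0, 0, 0, -2.8]
    - [1.4, 4, 0, 0, 0, -2.8]
    - [1.4, 4, 0, 0, 0, -2.8]
    - [1.4, 4, 0, 0, 0, -2.8]
    - [1.4, 4, 0, 0, 0, -2.8]
    - [1.4, 4, 0, 0, 0, -2.8]
    - [1.4, 4, 0, 0, 0, -2.5]
  grip: 1
  force: 15

```text
clock: 2.15
position: [0.3481, -0.2572, 0.246]
ee_rot: [3.141, -0.002, 0.001]
force: [0.5, -0.9, -0.4]
width: 1.004
```

>>> move_arm:
  series:
    - [1.4, 4, 0, 0, 0, 0]
    - [1.4, 4, 0, 0, 0, 0]
    - [1.4, 4, 0, 0, 0, 0]
    - [1.4, 4, 0, 0, 0, 0]
    - [1.4, 4, 0, 0, 0, 0]
    - [1.4, 4, 0, 0, 0, 0]
    - [1.4, 4, 0, 0, 0, 0]
    - [1.4, 4, 0, 0, 0, 0]

```text
clock: 2.95
position: [0.4602, 0.0628, 0.246]
ee_rot: [3.142, 0.001, 0.001]
force: [0.8, 0.1, 0.1]
width: 1.005
```

>>> move_arm:
  series:
    - [0, 0, -2, 0, 0, 0]
    - [0, 0, -2, 0, 0, 0]
    - [0, 0, -2, 0, 0, 0]
    - [0, 0, -1, 0, 0, 0]
    - [0, 0, 0, 0, 0, 0]
    - [0, 0, 0, 0, 0, 0]

```text
clock: 3.55
position: [0.4601, 0.0612, 0.1763]
ee_rot: [-3.142, -0.001, -0.001]
force: [0.5, 0.7, -0.4]
width: 0.993
```

>>> move_arm:
  series:
    - [0.6, 2.1, -1, 0, 0, 0]
    - [0.6, 2.1, -1, 0, 0, 0]
    - [0, 0, -2, 0, 0, 0]
    - [0, 0, -2, 0, 0, 0]
    - [0, 0, 0, 0, 0, 0]
    - [0, 0, 0, 0, 0, 0]

```text
clock: 4.15
position: [0.4722, 0.1032, 0.1167]
ee_rot: [-3.141, -0.001, -0.001]
force: [-0.1, -0.2, 0.4]
width: 1.002
```

Run:
```python
from h import *
T=cam("top");S=cam("side")
a=T["color"][200:300,250:410][:,:,::-1]; b=S["color"][150:260,290:410][:,:,::-1]
a=cv2.resize(a,(640,400),interpolation=2); b=cv2.resize(b,(436,400),interpolation=2)
cv2.imwrite("pics/g.png",cv2.resize(np.hstack([a[:,:360+0],b]),None,fx=1,fy=1))
print(monitor.observe()["position"])
for o in outline_of("side","pot")[:1]: print(o["p"],o["rect"])
```

```text
[0.47266902 0.10327882 0.1171089 ]
```

View pics/g.png

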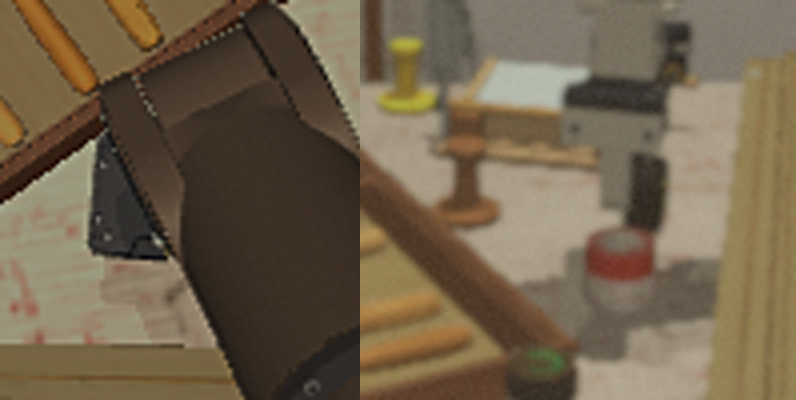

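>>> move_arm:
  series:
    - [0, 0, -2, 0, 0, 0]
    - [0, 0, -2, 0, 0, 0]
    - [0, 0, -2, 0, 0, 0]
    - [0, 0, -1.5, 0, 0, 0]
    - [0, 0, -1, 0, 0, 0]
    - [0, 0, 0, 0, 0, 0]
    - [0, 0, 0, 0, 0, 0]

```text
clock: 5.0
position: [0.4722, 0.1033, 0.0314]
ee_rot: [-3.141, -0.001, -0.001]
force: [0.9, -0.3, 0.7]
width: 0.998
```

>>> move_arm:
  series:
    - [0, 0, 0, 0, 0, 0]
    - [0, 0, 0, 0, 0, 0]
    - [0, 0, 0, 0, 0, 0]
    - [0, 0, 0, 0, 0, 0]
    - [0, 0, 0, 0, 0, 0]
    - [0, 0, 0, 0, 0, 0]
    - [0, 0, 0, 0, 0, 0]
    - [0, 0, 0, 0, 0, 0]
  grip: 0.5
  force: 15

```text
clock: 5.8
position: [0.4719, 0.1032, 0.0309]
ee_rot: [-3.142, -0.002, -0.0]
force: [-1.0, -0.4, 4.6]
width: 0.625
```

>>> move_arm:
  series:
    - [0, 0, 1, 0, 0, 0]
    - [0, 0, 2.5, 0, 0, 0]
    - [0, 0, 3, 0, 0, 0]
    - [0, 0, 3, 0, 0, 0]
    - [0, 0, 2.5, 0, 0, 0]
    - [0, 0, 1, 0, 0, 0]

```text
clock: 6.4
position: [0.4725, 0.1034, 0.1633]
ee_rot: [-3.141, -0.001, -0.005]
force: [0.2, 0.5, -1.8]
width: 0.626
```

>>> move_arm:
  series:
    - [1.5, -1.2, 0, 0, 0, 0]
    - [2.5, -1.9, 0, 0, 0, 0]
    - [2.5, -1.9, 0, 0, 0, 0]
    - [2.5, -1.9, 0, 0, 0, 0]
    - [2.5, -1.9, 0, 0, 0, 0]
    - [2.5, -1.9, 0, 0, 0, 0]
    - [1.6, -1.1, 0, 0, 0, 0]
    - [0, 0, 0, 0, 0, 0]

```text
clock: 7.2
position: [0.629, -0.0178, 0.1594]
ee_rot: [3.14, -0.004, -0.001]
force: [0.3, -0.3, -1.0]
width: 0.628
```

Run:
```python
from h import *
T=cam("top");S=cam("side")
p=monitor.observe()["position"]; print(p)
b=S["color"][120:230,270:380][:,:,::-1].copy()
cv2.imwrite("pics/s2.png",cv2.resize(b,(600,600),interpolation=2))
print("exp pot base centre / top in side",proj(S,[p-[0,0,.031],p+[0,0,.019]]))
print("post top expected",proj(S,[[.628,-.0146,.07],[.6274,-.0146,.07]]))
for o in outline_of("side","pot")[:1]:
  m=o["mask"]; ys,xs=np.nonzero(m); print(o["p"],o["rect"],xs.mean(),ys.mean())
for o in outline_of("side","post_top")[:2]:
  m=o["mask"]; ys,xs=np.nonzero(m); print(o["p"],o["rect"],xs.mean(),ys.mean())
```

```text
[ 0.62696609 -0.01484222  0.15966241]
exp pot base centre / top in side [[320.3994035  171.907345  ]
 [320.43653875 156.88803549]]
post top expected [[320.02876545 188.97466678]
 [320.2087788  188.99222017]]
0.49 [309.6, 156.0, 17.3, 22.1] 322.2994652406417 167.79144385026737
0.74 [296.3, 160.1, 14.1, 24.7] 302.8659793814433 172.14948453608247
0.64 [309.5, 186.6, 20.5, 21.2] 319.36462093862815 202.12274368231047
```

View pics/s2.png

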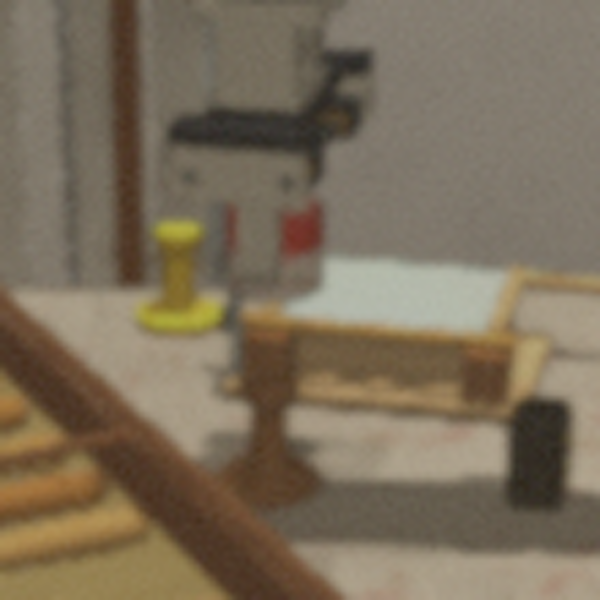

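>>> move_arm:
  series:
    - [0.2, -0.1, -1, 0, 0, 0]
    - [0, 0, -1.5, 0, 0, 0]
    - [0, 0, -1.5, 0, 0, 0]
    - [0, 0, -1, 0, 0, 0]
    - [0, 0, -0.5, 0, 0, 0]
    - [0, 0, 0, 0, 0, 0]
    - [0, 0, 0, 0, 0, 0]
    - [0, 0, 0, 0, 0, 0]

```text
clock: 8.2
position: [0.6302, -0.0158, 0.1064]
ee_rot: [-3.142, -0.002, -0.002]
force: [-0.1, -0.3, -0.3]
width: 0.624
```

>>> move_arm:
  series:
    - [0, 0, -0.1, 0, 0, 0]
    - [0, 0, 0, 0, 0, 0]
    - [0, 0, 0, 0, 0, 0]

```text
clock: 8.5
position: [0.6298, -0.0159, 0.105]
ee_rot: [3.142, 0.001, 0.0]
force: [0.0, -0.0, -1.0]
width: 0.627
```

>>> move_arm:
  series:
    - [0, 0, -0.15, 0, 0, 0]
    - [0, 0, -0.1, 0, 0, 0]
    - [0, 0, 0, 0, 0, 0]
    - [0, 0, 0, 0, 0, 0]

```text
clock: 8.9
position: [0.6297, -0.0159, 0.1021]
ee_rot: [3.142, 0.002, -0.0]
force: [0.3, 0.4, -1.5]
width: 0.629
```

>>> move_arm:
  series:
    - [0, 0, -0.1, 0, 0, 0]
    - [0, 0, 0, 0, 0, 0]
    - [0, 0, 0, 0, 0, 0]

```text
clock: 9.2
position: [0.6297, -0.0159, 0.1012]
ee_rot: [3.142, 0.002, -0.0]
force: [-1.3, -0.7, -0.9]
width: 0.629
```

>>> move_arm:
  series:
    - [0, 0, -0.1, 0, 0, 0]
    - [0, 0, 0, 0, 0, 0]
    - [0, 0, 0, 0, 0, 0]

```text
clock: 9.5
position: [0.6299, -0.0159, 0.101]
ee_rot: [3.141, 0.001, 0.001]
force: [-2.4, -0.4, 6.2]
width: 0.63
```

>>> move_arm:
  series:
    - [0, 0, 0.1, 0, 0, 0]
    - [0, 0, 0, 0, 0, 0]
    - [0, 0, 0, 0, 0, 0]
  force: 5

```text
clock: 9.8
position: [0.6297, -0.0159, 0.1011]
ee_rot: [3.142, 0.002, -0.0]
force: [-0.0, -0.6, -1.5]
width: 0.626
```

>>> move_arm:
  series:
    - [0, 0, 0, 0, 0, 0]
    - [0, 0, 0, 0, 0, 0]
    - [0, 0, 0, 0, 0, 0]
    - [0, 0, 0, 0, 0, 0]
    - [0, 0, 0, 0, 0, 0]
    - [0, 0, 0, 0, 0, 0]
  grip: 1

```text
clock: 10.4
position: [0.6298, -0.0158, 0.1013]
ee_rot: [3.142, 0.002, 0.0]
force: [0.1, -0.5, -0.6]
width: 0.997
```

>>> move_arm:
  series:
    - [0, 0, 1, 0, 0, 0]
    - [0, 0, 2, 0, 0, 0]
    - [0, 0, 3, 0, 0, 0]
    - [0, 0, 4, 0, 0, 0]
    - [0, 0, 3, 0, 0, 0]
    - [0, 0, 0, 0, 0, 0]

```text
clock: 11.0
position: [0.6322, -0.0153, 0.2371]
ee_rot: [-3.141, -0.002, -0.014]
force: [0.3, -0.1, 0.1]
width: 1.002
```

>>> move_arm:
  series:
    - [-2, -3, 0, 0, 0, 0]
    - [-2, -4, 0, 0, 0, 0]
    - [-2, -4, 0, 0, 0, 0]
    - [-2, -4, 0, 0, 0, 0]
    - [-2, -4, 0, 0, 0, 0]
    - [-2, -4, 0, 0, 0, 0]
    - [-2, -3, 0, 0, 0, 0]
    - [0, 0, 0, 0, 0, 0]

```text
clock: 11.8
position: [0.4858, -0.2817, 0.231]
ee_rot: [3.139, -0.012, -0.004]
force: [-0.6, -0.8, -0.0]
width: 0.996
```

Run:
```python
from h import *
T=cam("top");S=cam("side")
p=monitor.observe()["position"]; print(p)
a=T["color"][150:290,330:480][:,:,::-1]; b=S["color"][120:260,270:420][:,:,::-1]
cv2.imwrite("pics/p3.png",np.hstack([cv2.resize(a,(400,373),interpolation=2),cv2.resize(b,(400,373),interpolation=2)]))
for c in("top","side"):
  for t in("pot","post_top"):
    for o in outline_of(c,t)[:2]:
      ys,xs=np.nonzero(o["mask"]); print(c,t,o["p"],o["rect"],xs.mean(),ys.mean())
print(proj(T,[.6285,-.0155,.12]),proj(S,[[.6285,-.0155,.12],[.6285,-.0155,.07]]))
```

```text
[ 0.48917543 -0.2763925   0.2312903 ]
top pot 0.79 [347.3, 188.0, 24.2, 22.5] 360.3357142857143 199.48095238095237
top post_top 0.78 [436.5, 156.6, 25.5, 23.6] 448.0761154855643 167.70341207349082
side pot 0.58 [314.2, 166.8, 12.9, 28.0] 319.5128205128205 181.93162393162393
side post_top 0.75 [293.4, 160.7, 16.4, 22.8] 302.2055555555556 173.3111111111111
side post_top 0.55 [310.5, 193.3, 19.5, 13.1] 319.23474178403757 204.76525821596243
[[360.72404731 197.99202669]] [[319.97655129 174.35315345]
 [319.94668733 188.85742346]]
```

View pics/p3.png

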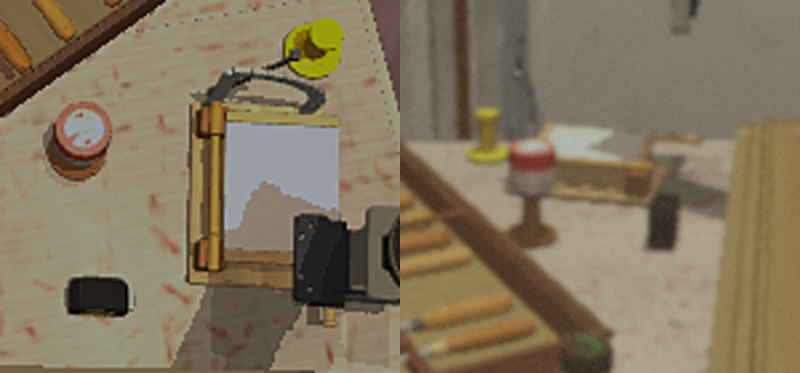

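>>> move_arm:
  series:
    - [-0.5, -0.6, -2, 0, 0, 0]
    - [-0.3, 0, -3, 0, 0, 0]
    - [0, 0, -3, 0, 0, 0]
    - [0, 0, -3, 0, 0, 0]
    - [0, 0, -2, 0, 0, 0]
    - [0, 0, 0, 0, 0, 0]
    - [0, 0, 0, 0, 0, 0]

```text
clock: 12.8
position: [0.4824, -0.281, 0.1016]
ee_rot: [-3.141, -0.004, 0.0]
force: [0.9, 0.6, 0.0]
width: 1.002
```

>>> move_arm:
  series:
    - [0, 0, -2, 0, 0, 0]
    - [0, 0, -2, 0, 0, 0]
    - [0, 0, -1, 0, 0, 0]
    - [0, 0, 0, 0, 0, 0]
    - [0, 0, 0, 0, 0, 0]

```text
clock: 13.3
position: [0.4825, -0.282, 0.0523]
ee_rot: [3.141, 0.002, 0.002]
force: [0.2, 0.3, 0.1]
width: 1.005
```

>>> move_arm:
  series:
    - [0, 0, -0.2, 0, 0, 0]
    - [0, 0, 0, 0, 0, 0]
    - [0, 0, 0, 0, 0, 0]
    - [0, 0, 0, 0, 0, 0]
    - [0, 0, 0, 0, 0, 0]
    - [0, 0, 0, 0, 0, 0]
    - [0, 0, 0, 0, 0, 0]
    - [0, 0, 0, 0, 0, 0]
  grip: 0
  force: 12

```text
clock: 14.1
position: [0.4817, -0.2818, 0.0492]
ee_rot: [-3.142, -0.002, 0.0]
force: [1.1, 0.1, 0.8]
width: 0.35
```

>>> move_arm:
  series:
    - [0, 0, 0, 0, 0, 0]
    - [0, 0, 0, 0, 0, 0]
    - [0, 0, 0, 0, 0, 0]
    - [0, 0, 0, 0, 0, 0]

```text
clock: 14.5
position: [0.4817, -0.2813, 0.0492]
ee_rot: [-3.141, -0.002, 0.0]
force: [0.2, 2.4, 0.6]
width: 0.128
```

>>> move_arm:
  series:
    - [0, 0.1, 1.2, 0, 0, 0]
    - [0, 0.2, 1.2, 0, 0, 0]
    - [0, 0.3, 1.2, 0, 0, 0]
    - [0, 0.4, 1.1, 0, 0, 0]
    - [0, 0.5, 1.1, 0, 0, 0]
    - [0, 0.6, 1.0, 0, 0, 0]
    - [0, 0.7, 1.0, 0, 0, 0]
    - [0, 0, 0, 0, 0, 0]

```text
clock: 15.3
position: [0.4814, -0.254, 0.1291]
ee_rot: [3.14, 0.002, 0.0]
force: [-3.5, -4.1, 2.9]
width: 0.123
```

>>> move_arm:
  series:
    - [0, 0.8, 0.9, 0, 0, 0]
    - [0, 0.9, 0.8, 0, 0, 0]
    - [0, 1.0, 0.7, 0, 0, 0]
    - [0, 0.5, 0.3, 0, 0, 0]
    - [0, 0, 0, 0, 0, 0]
    - [0, 0, 0, 0, 0, 0]

```text
clock: 15.9
position: [0.4815, -0.2228, 0.1556]
ee_rot: [3.139, 0.0, 0.001]
force: [-3.7, -6.2, 7.7]
width: 0.127
```

Run:
```python
from h import *
T=cam("top");S=cam("side")
s=monitor.observe();p=s["position"]; print(p,s["force"])
print("angle",np.arctan2(p[2]-.05,-.1613-p[1]),np.hypot(p[2]-.05,-.1613-p[1]))
a=T["color"][150:290,390:480][:,:,::-1]; b=S["color"][110:220,290:390][:,:,::-1]
cv2.imwrite("pics/f1.png",np.hstack([cv2.resize(a,(360,560),interpolation=2),cv2.resize(b,(440,560),interpolation=2)]))
```

```text
[ 0.48147002 -0.22302548  0.15553991] [-5.09904081 -5.87503039  8.01625751]
angle 1.0415877331266625 0.1222649083582276
```

View pics/f1.png

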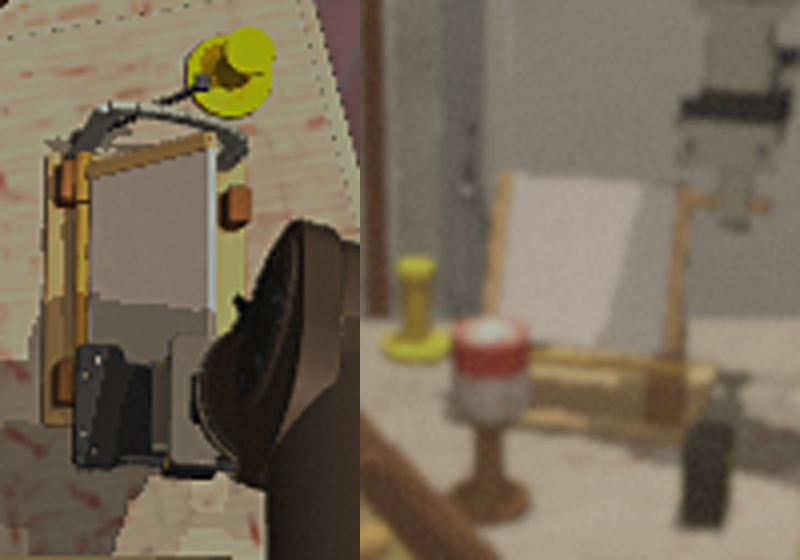

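Run:
```python
from h import *
T=cam("top");S=cam("side")
from scipy.optimize import least_squares
def fit(px,r,xw,th=0.003):
    # angle from top u only, given x plane & hinge y
    out=[]
    for hy in(-.160,-.1615,-.163):
        f=lambda a:proj(T,[xw,hy-r*np.cos(a[0])-th*np.sin(a[0]),.05+r*np.sin(a[0])-th*np.cos(a[0])*0])[0]-px
        q=least_squares(lambda a:f(a)[:1],[1.1]); out.append((hy,q.x[0].round(3),f(q.x).round(2)))
    return out
print("flap corner",fit(np.array([444.,184.2]),.130,.675,0))
print("pointer tip",fit(np.array([440.7,170.5]),.155,.695,0))
print("tri tip",tri(T,(440.7,170.5),S,(290+(467-360)/4.4,110+183/5.09)))
print("tri flap far corner",tri(T,(444,184.2),S,(290+(505-360)/4.4,110+174/5.09)))
```

```text
flap corner [(-0.16, np.float64(1.02), array([-0. , -1.8])), (-0.1615, np.float64(1.036), array([-0.  , -1.91])), (-0.163, np.float64(1.051), array([-0.  , -2.01]))]
pointer tip [(-0.16, np.float64(1.234), array([0.  , 0.36])), (-0.1615, np.float64(1.245), array([-0. ,  0.3])), (-0.163, np.float64(1.256), array([0.  , 0.24]))]
tri tip (array([ 0.70580476, -0.22180377,  0.14956669]), np.float64(0.00837283388312656))
tri flap far corner (array([ 0.6713922 , -0.22928295,  0.15552333]), np.float64(0.0003810956470245491))
```

>>> move_arm:
  series:
    - [0, 0.5, 0.3, 0, 0, 0]
    - [0, 0.6, 0.3, 0, 0, 0]
    - [0, 0.6, 0.2, 0, 0, 0]
    - [0, 0.4, 0.1, 0, 0, 0]
    - [0, 0, 0, 0, 0, 0]
    - [0, 0, 0, 0, 0, 0]
    - [0, 0, 0, 0, 0, 0]

```text
clock: 16.8
position: [0.4813, -0.2015, 0.1645]
ee_rot: [3.14, 0.001, -0.0]
force: [-5.8, -4.0, 9.9]
width: 0.125
```

Run:
```python
from h import *
T=cam("top");S=cam("side")
s=monitor.observe();p=s["position"]; print(p,s["force"],s["width"])
print("angle",np.arctan2(p[2]-.05,-.1613-p[1]),np.hypot(p[2]-.05,-.1613-p[1]))
a=T["color"][150:235,390:475][:,:,::-1]; b=S["color"][110:220,290:390][:,:,::-1]
cv2.imwrite("pics/f2.png",np.hstack([cv2.resize(a,(425,425),interpolation=2),cv2.resize(b,(375,425),interpolation=2)]))
```

```text
[ 0.48125713 -0.20151497  0.16452607] [-6.16400937 -3.76395825  9.82131632] 0.12549837116032345
angle 1.2331040851768609 0.12138148317216282
```

View pics/f2.png

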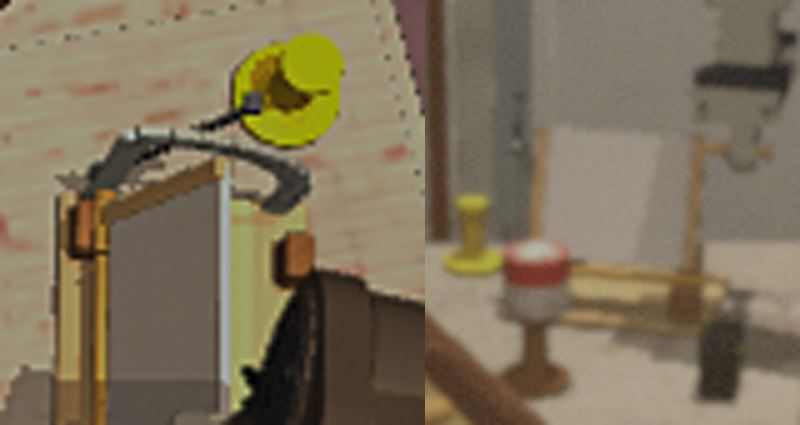

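Run:
```python
from h import *
from scipy.optimize import brentq
T=cam("top");S=cam("side")
def ang(u,r,xw,hy): return brentq(lambda a:proj(T,[xw,hy-r*np.cos(a),.05+r*np.sin(a)])[0,0]-u,.5,1.5)
for hy in(-.164,-.161,-.158):
  print(hy,"before",ang(443,.13,.675,hy),"now",ang(434.7,.13,.675,hy),"ptr",ang(440.6,.155,.695,hy))
# predicted images at angle 1.23
P=lambda x,r,a,hy=-.1613:[x,hy-r*np.cos(a),.05+r*np.sin(a)]
for a in(1.17,1.23): print(a,"tip",proj(T,P(.695,.155,a)),proj(S,P(.695,.155,a)),"near-hinge ptr",proj(T,P(.695,.03,a)), "flap far corner side",proj(S,P(.675,.13,a)))
# pixel profile of edge face in row ~ 190, and dark pointer pixels
c=T["color"].astype(int).sum(2); print(c[190,428:440]); print(c[166:178,434:446])
s=S["color"].astype(int).sum(2)
print(s[126:152:2,308:324])
```

```text
-0.164 before 1.0873766881829825 now 1.2835161623784461 ptr 1.265391215734057
-0.161 before 1.0574181829934866 now 1.2576798271144254 ptr 1.2434342438413315
-0.158 before 1.026624040840884 now 1.231455430292521 ptr 1.2211808480592123
1.17 tip [[444.5286035 171.51219  ]] [[316.06056956 134.25927864]] near-hinge ptr [[417.50547241 181.78294691]] flap far corner side [[320.79487555 141.5993733 ]]
1.23 tip [[441.43032051 170.93192006]] [[315.44626712 133.95604627]] near-hinge ptr [[416.94352281 181.68450552]] flap far corner side [[320.30246651 141.38134859]]
[279 278 285 285 274 247 477 494 423 420 431 434]
[[441 461 184 320 332 341 264 219 217 200 137 129]
 [432 456 171 325 341 352 273 218 226 173 135 140]
 [417 437 170 331 273 263 254 226 209 161 134 145]
 [410 410 177 342 217 163 218 221 192 251 153 143]
 [408 398 136 358 233 168 234 219 181 237 164 139]
 [424 406 192 255 122 169 250 223 235 228 238 156]
 [471 302 139 124  51  52  63  41 261 335 350 356]
 [171 116  71  30 200 353 354 343 336 341 346 346]
 [ 36  64 201 312 142 364 357 345 334 332 334 332]
 [228 426 407 433 183 195 357
[... 296 characters left out ...]
 290 323 355 367 359 358 364]
 [312 299 279 265 272 276 275 275 270 283 320 352 363 366 363 364]
 [315 295 283 273 285 261 251 222 242 286 310 344 362 362 359 359]
 [304 285 279 277 286 258 253 251 268 277 326 353 361 356 366 367]
 [289 269 270 282 275 271 266 261 266 290 321 346 359 365 368 373]
 [293 275 280 286 265 267 258 248 270 290 327 351 365 362 358 365]
 [294 280 277 288 270 248 210 227 277 295 308 345 342 343 354 368]
 [283 281 274 274 266 231 198 232 262 296 306 319 323 331 341 375]
 [299 284 291 272 279 289 290 259 260 282 309 338 355 342 353 382]
 [287 275 269 259 261 279 270 259 236 249 296 342 343 344 360 386]
 [286 284 275 275 268 255 242 236 237 243 268 316 345 363 383 399]]
```

Run:
```python
from h import *
s=monitor.observe(); print(s["clock"],s["position"],np.abs(s["dq"]).max(),s["width"]); print(workorder.sign_off())
```

```text
17.0 [ 0.48126383 -0.20154516  0.16451182] 0.001882441548141537 0.12761340693652284
the job is handed in; nothing more can be done
None
```

The pot is standing on the brown post, released. The flap is raised to the pointer and still held by its handle with a 12 N grip. I handed the job in at 17 s on the clock; the sign-off gives no verdict.

- **Pot:** in both cameras it looks upright. It sits within about 1 px (roughly 3 mm) of the measured post centre, against the 12 mm allowed.
- **Flap angle:** the arm position puts the flap at about 1.23 rad. In the top image the flap is within about 0.02 rad of the pointer, against the 0.07 rad allowed. The pointer reads 1.22 to 1.27 rad, depending on where the hinge line is assumed to be.
- **Hold:** the gripper opening matches the 12 mm rod, and the arm was at rest when I signed off. It carries a mild spring load of about 12 N on the wrist.
- **Pointer:** its tip showed at the same pixel (to about 0.1 px) in the top image before and after.
- **Bystanders:** I did not measure the tape measure, jar or sanding block again at the end. The tape measure looks undisturbed in the later pictures, and the arm went nowhere near the jar or the block.
- **Check that disagreed:** a second side/top triangulation of the pointer tip missed by 8 mm. I had probably picked the wrong dark spot in the side picture, so I discarded it. The first triangulation closed to 1 mm and agrees with the top-image angle.

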